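# Set the mitre saw's length stop to the red marker

## Robot

A 7-joint arm with a two-finger parallel gripper is mounted at the origin on the work surface. World frame = base frame: x ahead of the robot, y to its left, z up, the work surface at z = 0. Lengths are in m, angles in rad, forces in N, time in s.
With the tool pointing down it reaches from about 0.35 to 0.9 m from the base axis. Payload 8.1 kg.
Tool frame: the origin (TCP) lies at the very end of the fingers, on their centre line; the grasp point (between the pads) lies 19 mm behind it; y points along the fingers, x is the direction in which the jaws open and shut, and the axes are right-handed (so a half turn about y gives the same grasp; the last joint's range is limited). The gripper opens to 92 mm and grips with 3 to 60 N. Pads are 19 mm wide; open, the fingers measure 130 mm over their backs; the gripper's body (75 mm by 190 mm) begins 47 mm behind the grasp point.
Start: joints at [-0.103, 0.434, 0.025, 1.573, -0.012, 1.134, -0.075], TCP at [0.625, -0, 0.227] pointing down, gripper open.
Joint ranges: [-2.62, 2.62], [-0.44, 2.09], [-1.27, 1.32], [0.08, 2.57], [-1.32, 4.46], [0.12, 2], [-2.74, 2.74]. Speed limits (rad/s): [2.22, 2.22, 3.01, 3.01, 3.14, 3.14, 3.14].

## Interface

Orientations are given as a rotation vector (axis times angle).
In Python, from cell import arm, imaging gives the robot as it stands. The module is installed in compiled form; this text tells all that it offers.
- The arm moves only by the tool send_rows, never from a script. Its argument "steps" is a list of rows, each a list of 5 numbers: the opening, from 0 (shut) to 1 (fully open), then the shift along the tool's x, y, z in cm, then the turn about the tool's y in rad. In form: [[jaw, x, y, z, roll], ...]. A call has 1 to 20 rows; each row is the pose to reach, as a shift and turn from the pose commanded when the call began, along the tool's axes at that moment; what a row does not reach only later rows make up. A row lasts 1/8 s, in which the tool goes at most 62.5 mm and 10.7 degrees, less where a joint would pass 70% of its speed; a pose out of reach is approached as far as the arm can. A call with a gripper value outside its range is refused whole. The fingers move at their own pace and stop on an object; "squeeze" is the grip in N (left out, the last holds). Time passes only in rows, so rows that repeat a pose let the fingers close. It gives the time, the measured TCP pose, the force and the opening at its end, in the units of the state.
- arm.observe(): the state, without advancing time (a new reading comes with each control period).
- imaging.get_image(name): name is "scene" or "side" or "wrist"; returns the picture (420x560x3 uint8, blue, green, red); there is no depth.
- imaging.camera_params(name): a dict with "camera_matrix" (3x3 intrinsics, pixels), "position" and "orientation" of the camera in the world; the wrist camera has in their place "mount" (4x4, takes a point from camera to tool coordinates, whose origin is the TCP and whose axes are the tool frame's). Camera axes: x right, y down, z forward; pixel columns grow to the right and rows downward; lengths in m; the calibration is good to about 2 mm. A picture is of the moment at which its call begins: read the wrist's pose just before it. camera_params takes no time and is no camera call.
- arm.sign_off(): hands the job in, once; it reports no verdict.
The state is a dict: "clock": time; "joints": joint angles; "dq": joint speeds; "joint_efforts": joint torques, N m; "position": TCP position; "ee_rot": TCP orientation; "force": force on the tool from outside, world axes, zero at the start; "ft_torque": the same for the moment, N m; "width": opening from 0.0 (shut) to 1.0 (fully open).
Only numpy, scipy, OpenCV 4.12 (cv2) and the standard library are available. Lean on these libraries where they do the work, as an engineer would, in place of code of your own. Each camera call takes 0.05 s, during which the arm holds its last target.

## Task

Set the length stop for the next cuts: with the fingertips, push the stop along the saw's fence until it clicks into the notch at the red marker, then press its red clamp lever down flat. Push the stop by its end without gripping it, and leave the other things on the bench where they are.

Things in the scene. Friction and masses are not known exactly. Their poses are not given: they have to be found in the camera images.
- fence: Mitre saw's wing and fence, fixed: plywood wing 90 mm above the bench, aluminium fence 36 mm thick, top at 160 mm. Origin at bench level under the middle of the stop's rail, in the fence's mid-plane; x away from the robot, through the fence; y along the fence, away from the saw (saw at -y); z up. Yaw within 0.1 rad. The index strip on top has a notch every 50 mm, from y = -200 to 200 mm.
- red_marker: Red marker clipped to the fence's rear edge, 26 mm wide along the fence, its flag reaching 26 mm above the fence's top. Its origin is exactly opposite the notch it marks (same place along the fence), 50 mm behind the fence's mid-plane, 160 mm above the bench; its axes are parallel to the fence's. It cannot be moved.
- blue_marker: Blue marker, as the red one, at another notch. The four markers stand in any order, 100 mm or more apart.
- yellow_marker: Yellow marker, likewise at another notch.
- green_marker: Green marker, likewise at another notch.
- stop_index (a point): Middle of the top of the length stop, in the fence's mid-plane, 199 mm above the bench. The stop is an aluminium block with black end plates, in all 70 mm long along the fence, 60 mm deep, 30 mm tall, riding on the fence's top, with a plate hanging before the fence down to the wing. A thin red line on its top and rear marks its middle.
- stop (a joint): Where the stop is along the fence, m: 0 at the middle of the rail, growing along the fence's +y (away from the saw), from -0.21 to 0.21. About 2 N slides it between notches; it drops by itself into a notch from about 7 mm off, jumping ahead of the finger, and takes about 9 N to push out again. Starts near the middle of the rail, not at a marker.
- plunger (a joint): How far the stop's spring plunger (hidden in the block) has dropped, m: near 0 on the flat of the index strip, about 0.005 seated in a notch.
- saw_end: Black end plate at the stop's saw end (-y): origin at the middle of its outer face, 35 mm from the stop's middle along the fence, 184 mm above the bench. The face is 60 mm across the fence (from 22 mm in front of the origin to 38 mm behind it) and 30 mm tall. Push here to move the stop away from the saw.
- far_end: Black end plate at the stop's other end (+y): as saw_end. Push here to move the stop towards the saw.
- lever_pad (a point): Top of the end pad (36 x 24 mm) of the red clamp lever on the stop, at the pad's middle. The lever points to the robot; its hinge runs along the fence, 10 mm behind the fence's mid-plane, 208 mm above the bench; this point is 68 mm out from the hinge and 7 mm above the lever's mid-line. Flat down, it is 58 mm in front of the mid-plane, 215 mm above the bench.
- lever (a joint): Angle of the clamp lever, rad: 0 flat down (clamped, against its stop), growing upward to 0.8; it stays where it is left. About 4 N down on the pad moves it. Starts raised, 0.55 to 0.75.
- tape_measure: yellow tape measure, 70 x 70 x 34 mm, lying on the plywood wing in front of the fence; origin under its centre. Bystander: leave it alone.
- pencil: green carpenter's pencil, 14 x 175 x 8 mm, lying on the wing; origin under its centre. Bystander: leave it alone.
- offcut: pine offcut, 45 x 95 x 20 mm, lying on the wing; origin under its centre. Bystander: leave it alone.
- screwdriver: screwdriver with a red handle, about 200 mm long, lying on the bench. Bystander: leave it alone.
- try_square: try square with a wooden stock (22 x 120 x 20 mm) and a 200 x 40 mm steel blade, flat on the bench; origin under the stock's centre, blade towards its +x. Bystander: leave it alone.
- glue_bottle: white glue bottle, 60 mm wide, 170 mm tall, standing on the bench behind the fence; origin under its centre. Bystander: leave it alone.
- battery: black drill battery, 115 x 76 x 63 mm, on the bench behind the fence; origin under its centre. Bystander: leave it alone.

How it is judged:
By the outcome, as a careful person would: the job done as asked, in the order asked, and still so for the second after the job is handed in, with the robot touching nothing.
It also fails if it takes over 58 s, if anything falls off the work surface, if the arm or the gripper's body presses on something with over 40 N, if the wrist force passes 120 N, or if a joint passes its speed limit or range.

## Working session

There is one attempt and no reset: what is moved stays moved. The work goes in short steps, Python scripts to look and compute and a tool call to move; the robot and the scene stay as the last step left them, time stands still between calls to the robot, and variables do not carry over. Pictures are saved under pics/ and viewed, and the job is handed in when it is done.

Besides the shell and the picture viewer there is one more tool, called after "Request:" as name([rows], argument=value, ...), one row to a line, values as JSON. send_rows: Moves the arm, as the interface text tells. Its arguments: {"type":"object","properties":{"steps":{"type":"array","items":{"type":"array","items":{"type":"number"}}},"squeeze":{"type":"number"}},"required":["steps"]}

```bash
mkdir -p pics
python3 - <<'E'
from cell import arm, imaging
import cv2,numpy as np
s=arm.observe();print(s)
for n in ["scene","side","wrist"]:
    cv2.imwrite(f"pics/{n}0.png",imaging.get_image(n)); p=imaging.camera_params(n);print(n,p)
E
```

```text
{'clock': 0.0, 'joints': array([-0.10256342,  0.43519641,  0.0249859 ,  1.57407226, -0.01160443,
        1.13400781, -0.07511091]), 'dq': array([ 1.49570948e-03, -2.14807574e-04, -1.31662438e-03,  2.10457621e-03,
       -7.93505380e-05, -6.62857671e-05,  7.54613169e-04]), 'joint_efforts': array([ 3.89017032e-04, -6.67853522e+01,  9.84863900e-01, -3.14464223e+01,
       -6.05165795e-02,  4.27553023e-02,  1.12382318e-04]), 'position': array([ 6.24498739e-01, -8.53540736e-05,  2.25971242e-01]), 'ee_rot': array([-1.57093679e+00,  1.30604898e-03,  1.10083418e-03]), 'force': array([0.09514203, 0.41344735, 0.57538062]), 'ft_torque': array([-0.03226761, -0.03195118,  0.01796477]), 'width': 1.0034640696499364}
scene {'camera_matrix': array([[436.06483006,   0.        , 280.76132453],
       [  0.        , 436.06483006, 207.70215878],
       [  0.        ,   0.        ,   1.        ]]), 'position': array([ 1.19776818, -0.00782017,  1.04758929]), 'orientation': array([-1.90557741, -1.80649121,  0.60913453])}
side {'camera_matrix': array([[481.59976619,   0.        , 279.24755883],
       [  0.        , 481.59976619, 206.38426543],
       [  0.        ,   0.        ,   1.        ]]), 'position': array([ 0.49650127, -0.9850191 ,  0.68748006]), 'orientation': array([-2.06363272,  0.01198   , -0.04344427])}
wrist {'camera_matrix': array([[329.85101969,   0.        , 281.01385346],
       [  0.        , 329.85101969, 216.09140086],
       [  0.        ,   0.        ,   1.        ]]), 'mount': array([[ 9.99999907e-01, -1.54397144e-04, -4.03815692e-04,
         2.48276679e-04],
       [ 3.40143109e-04, -2.95553459e-01,  9.55326142e-01,
        -1.57483213e-01],
       [-2.66848753e-04, -9.55326190e-01, -2.95553378e-01,
         8.08087186e-02],
       [ 0.00000000e+00,  0.00000000e+00,  0.00000000e+00,
         1.00000000e+00]])}
```

View pics/scene0.png

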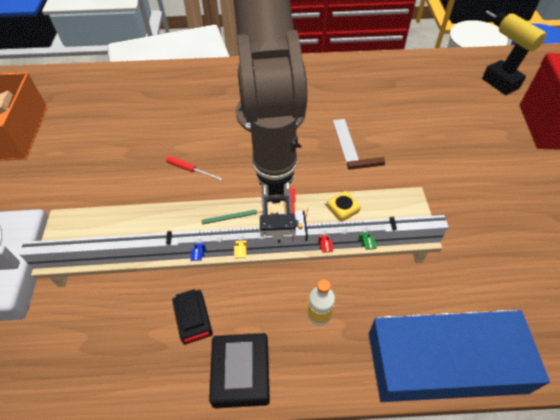

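View pics/side0.png

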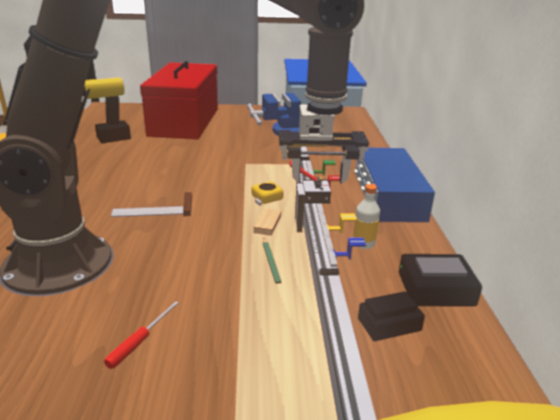

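View pics/wrist0.png

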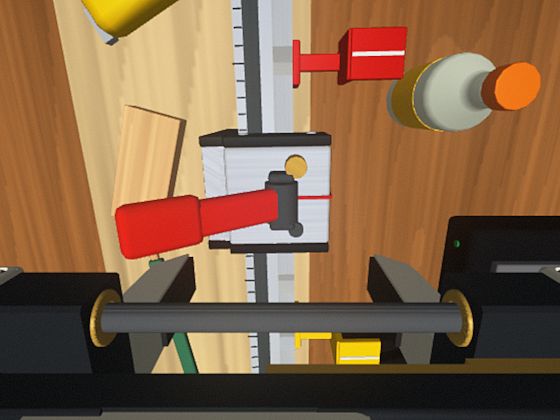

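```bash
cat > h.py <<'E'
import numpy as np
from scipy.spatial.transform import Rotation as R
from cell import arm, imaging
def pix(name,u,v,z,s=None):
    p=imaging.camera_params(name);K=p["camera_matrix"]
    if name=="wrist":
        s=s or arm.observe()
        T=np.eye(4);T[:3,:3]=R.from_rotvec(s["ee_rot"]).as_matrix();T[:3,3]=s["position"]
        M=T@p["mount"];Rm=M[:3,:3];o=M[:3,3]
    else: Rm=R.from_rotvec(p["orientation"]).as_matrix();o=np.array(p["position"])
    d=Rm@np.linalg.inv(K)@[u,v,1]
    return o+d*(z-o[2])/d[2]
E
python3 - <<'E'
import cv2
a=cv2.imread('pics/wrist0.png')
cv2.imwrite('pics/c1.png',cv2.resize(a[0:270,190:440],None,fx=2.2,fy=2.2,interpolation=cv2.INTER_CUBIC))
b=cv2.imread('pics/scene0.png')
cv2.imwrite('pics/c2.png',cv2.resize(b[190:280,170:430],None,fx=3,fy=3,interpolation=cv2.INTER_CUBIC))
E
```

```text
(no output)
```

View pics/c1.png

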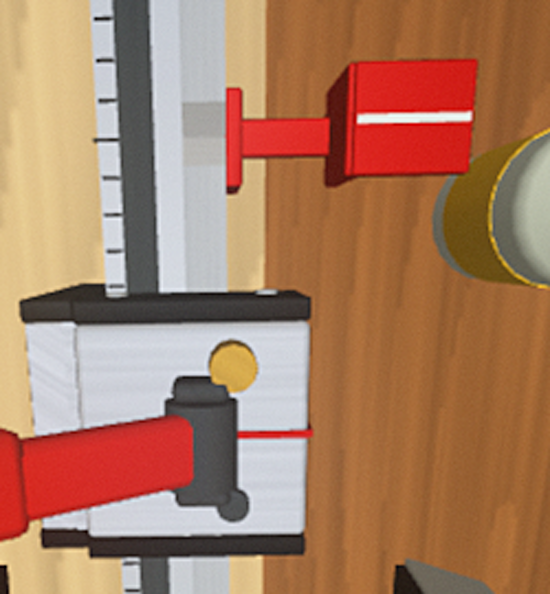

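View pics/c2.png

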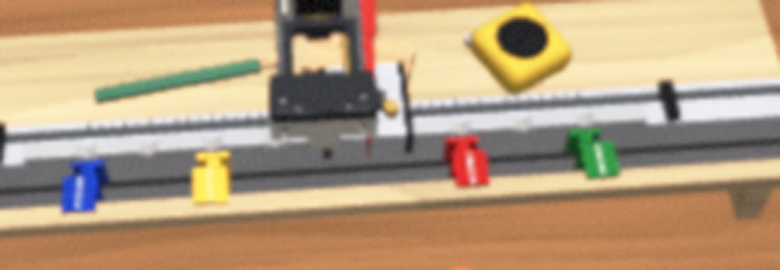

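Run:
```python
from h import *
s=arm.observe()
f=lambda cx,cy,z:pix("wrist",190+cx/2.2,cy/2.2,z,s)
print("line",f(238,435,.199),f(312,434,.199))
print("far plate top corners rear",f(310,297,.199),"saw rear",f(304,553,.199),f(304,537,.199), f(306,320,.199))
print("marker flag line",f(358,118,.186),f(472,117,.186))
print("marker corners",f(350,62,.186),f(477,60,.186),f(473,174,.186),f(354,180,.186))
print("clip mid",f(235,140,.16),f(330,138,.165))
print("fence rear edge",f(226,5,.16),f(227,285,.16))
print("rail dark", f(112,5,.16),f(127,290,.16), f(142,560,.16), f(140,5,.16),f(158,285,.16))
for n,u,v in (("red",472,178),("green",605,170),("blue",78,203),("yel",210,198)):
    print(n,pix("scene",170+u/3,190+v/3,.178))
for n,u,v in (("red",468,137),("green",590,130),("blue",85,163),("yel",211,155)):
    print(n+" clip",pix("scene",170+u/3,190+v/3,.168))
# screen tape
print("tape",pix("scene",344,205,.124),"offcut",f(0,0,0)[:1],pix("wrist",150,160,.11,s))
print("lever pad",pix("wrist",160,228,.26,s))
```

```text
line [0.63464789 0.03474754 0.199     ] [0.65400225 0.03501774 0.199     ]
far plate top corners rear [0.65193196 0.06988478 0.199     ] saw rear [0.65332301 0.00131261 0.199     ] [0.65312443 0.00604875 0.199     ] [0.6511813 0.0642982 0.199    ]
marker flag line [0.66378041 0.11217222 0.186     ] [0.69193117 0.11238042 0.186     ]
marker corners [0.66105514 0.12449733 0.186     ] [0.69175872 0.12490739 0.186     ] [0.69362499 0.09931313 0.186     ] [0.66367941 0.09791891 0.186     ]
clip mid [0.63453742 0.11068011 0.16      ] [0.66050026 0.11050279 0.165     ]
fence rear edge [0.63166033 0.14389648 0.16      ] [0.63269885 0.07106639 0.16      ]
rail dark [0.6010285  0.14392002 0.16      ] [0.60281833 0.06962706 0.16      ] [ 0.60519449 -0.01803445  0.16      ] [0.6085533  0.14391424 0.16      ] [0.61211273 0.07107188 0.16      ]
red [0.68285686 0.11209597 0.178     ]
green [0.68160037 0.21522902 0.178     ]
blue [ 0.68768816 -0.19038473  0.178     ]
yel [ 0.68905348 -0.08956111  0.178     ]
red clip [0.63905634 0.11453039 0.168     ]
green clip [0.63809604 0.2122671  0.168     ]
blue clip [ 0.64578725 -0.18937234  0.168     ]
yel clip [ 0.6441016  -0.08998087  0.168     ]
tape [0.5184252  0.17847482 0.124     ] offcut [0.53234815] [0.51648698 0.04458289 0.11      ]
lever pad [0.57681836 0.03759689 0.26      ]
```

The wrist view shows the stop's red line at about (315,197) and the red marker's flag line at about (412,53). The stop needs about 77 mm of travel toward +y and the fence yaw is about 0.02 rad. Saw-side face is near y=0 and the fence mid-plane near x=0.615. The gripper body would hit the raised lever, so I'll roll 90° and push on the rear part of the face.

Request:
send_rows([
  [0.3,0,-3,-3,0],
  [0,0.5,-5,-6,0.18],
  [0,1,-5,-6,0.36],
  [0,1.5,-5,-6,0.54],
  [0,1.5,-5,-6,0.72],
  [0,1.5,-5,-6,0.9],
  [0,1.5,-5,-6,1.08],
  [0,1.5,-5,-6,1.26],
  [0,1.5,-5,-6,1.44],
  [0,1.5,-5,-6,1.55],
  [0,1.5,-5,-6,1.55],
  [0,1.5,-5,-6,1.55],
])

```text
clock: 1.65
position: [0.6399, -0.0599, 0.2766]
ee_rot: [-1.22, 1.192, -1.192]
force: [-0.0, 0.5, 0.1]
width: 0.006
```

Run:
```python
from h import *
import cv2
s=arm.observe();print(s['clock'],s['position'],s['ee_rot'],s['width'],s['force'],R.from_rotvec(s['ee_rot']).as_matrix().round(3))
cv2.imwrite("pics/w1.png",imaging.get_image("wrist"));cv2.imwrite("pics/s1.png",imaging.get_image("scene"))
```

```text
1.65 [ 0.63993337 -0.05994261  0.27658767] [-1.22034332  1.19216932 -1.19185207] 0.005866259455908527 [-0.03883896  0.51565427  0.13890307] [[ 0.023 -0.     1.   ]
 [-1.    -0.     0.023]
 [-0.    -1.    -0.   ]]
```

View pics/w1.png

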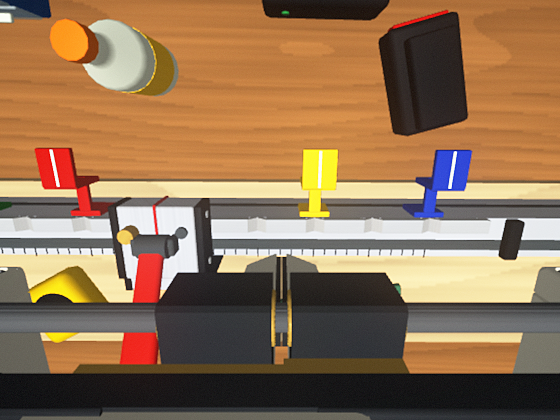

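The closed fingers stand saw-side of the stop. The red line runs at (158,210) and the red flag line from (50,150) to (58,187).

Run:
```python
from h import *
import cv2
s=arm.observe()
a=cv2.imread('pics/w1.png')
cv2.imwrite('pics/c3.png',cv2.resize(a[140:300,20:260],None,fx=3.3,fy=3.3,interpolation=cv2.INTER_CUBIC))
```

```text
(no output)
```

View pics/c3.png

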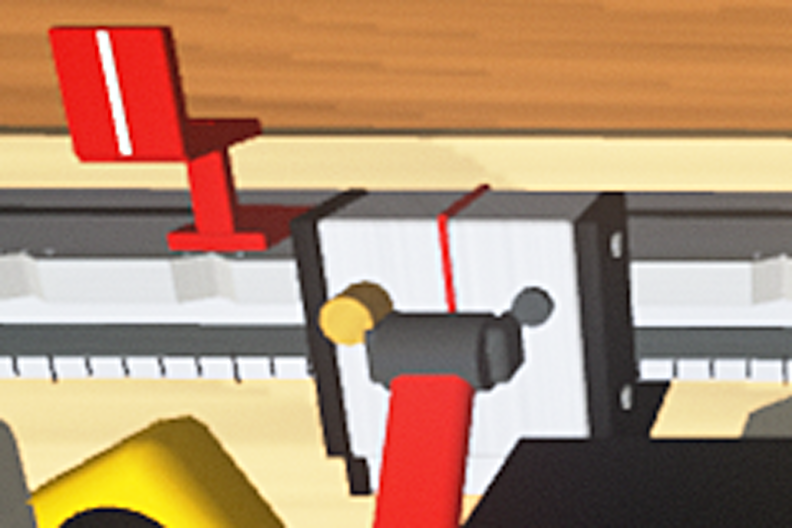

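Run:
```python
from h import *
s=arm.observe()
f=lambda cx,cy,z:pix("wrist",20+cx/3.3,140+cy/3.3,z,s).round(4)
print("line",f(442,215,.199),f(452,310,.199))
print("saw face top rear,front",f(600,198,.199),f(588,440,.199), "bolt", f(616,245,.184))
print("flag line",f(102,32,.186),f(126,154,.186))
print("notches",f(208,278,.158),f(15,272,.158),f(775,278,.158))
print("clip",f(218,240,.16))
print("fence rear edge",f(0,258,.16),f(790,258,.16))
```

```text
line [0.6539 0.0348 0.199 ] [0.6313 0.0346 0.199 ]
saw face top rear,front [ 0.6586 -0.0007  0.199 ] [0.5988 0.0051 0.199 ] bolt [ 6.431e-01 -4.000e-04  1.840e-01]
flag line [0.6913 0.1125 0.186 ] [0.6633 0.1121 0.186 ]
notches [0.6234 0.1153 0.158 ] [0.6239 0.1667 0.158 ] [ 0.6268 -0.0366  0.158 ]
clip [0.6347 0.1098 0.16  ]
fence rear edge [0.6284 0.1682 0.16  ] [ 0.6331 -0.0407  0.16  ]
```

Request:
send_rows([
  [0,0,4,0,0],
  [0,0,7.5,0,0],
  [0,0,9.3,0,0],
  [0,0,9.3,0,0],
  [0,-1,9.3,0,0],
  [0,-2,9.3,0,0],
  [0,-2.5,9.3,0,0],
  [0,-3,9.3,0,0],
  [0,-3.5,9.3,0,0],
  [0,-3.5,9.3,0,0],
])

```text
clock: 3.0
position: [0.6393, -0.0245, 0.1837]
ee_rot: [-1.219, 1.194, -1.193]
force: [-0.5, 1.1, -0.6]
width: 0.008
```

Run:
```python
from h import *
import cv2
s=arm.observe();print(s['clock'],s['position'],s['force'])
cv2.imwrite("pics/w2.png",imaging.get_image("wrist"));cv2.imwrite("pics/s2.png",imaging.get_image("side"))
```

```text
3.0 [ 0.63925692 -0.02452265  0.18372156] [-0.54099043  1.13600988 -0.63466553]
```

View pics/w2.png

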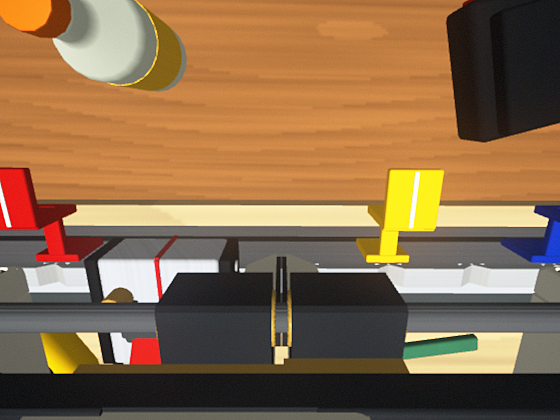

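View pics/s2.png

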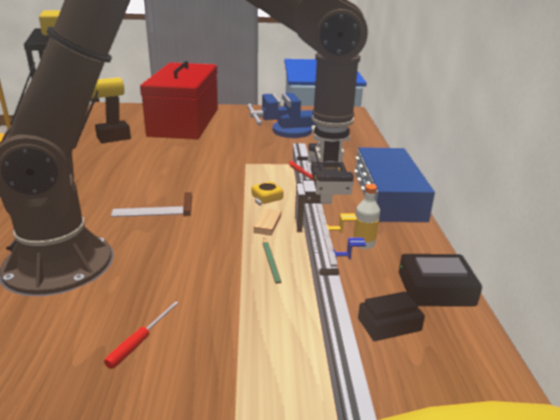

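Fingers are at the right height, a few mm short of the end plate, and clear of the lever.

Request:
send_rows([
  [0,-0.3,0,0,0],
  [0,-0.6,0,0,0],
  [0,-0.9,0,0,0],
  [0,-1.2,0,0,0],
  [0,-1.5,0,0,0],
  [0,-1.5,0,0,0],
])

```text
clock: 3.85
position: [0.639, -0.0097, 0.1837]
ee_rot: [-1.219, 1.194, -1.194]
force: [-0.2, -2.6, 0.1]
width: 0.001
```

Run:
```python
from h import *
import cv2
s=arm.observe();print(s['clock'],s['position'],s['force'])
a=imaging.get_image("wrist")
cv2.imwrite("pics/w3.png",a)
cv2.imwrite('pics/c4.png',cv2.resize(a[150:350,0:330],None,fx=2.4,fy=2.4,interpolation=cv2.INTER_CUBIC))
```

```text
3.85 [ 0.63898632 -0.00972497  0.18374659] [-0.23566013 -2.58618476  0.08786735]
```

View pics/c4.png

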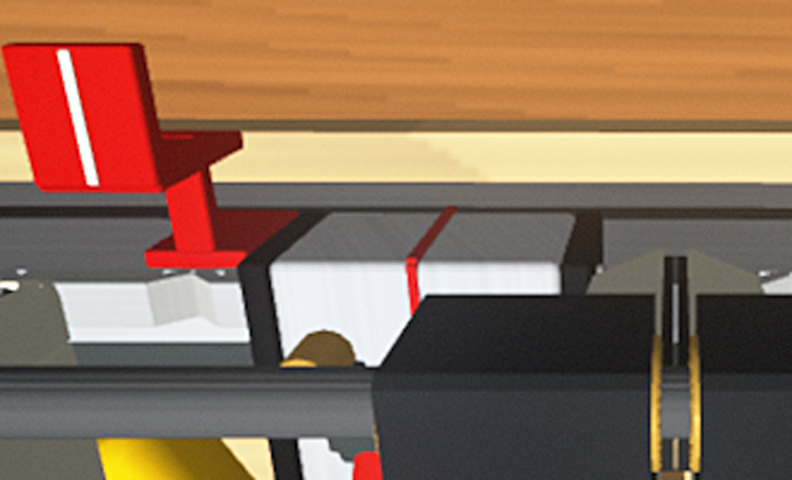

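Run:
```python
from h import *
s=arm.observe()
f=lambda cx,cy,z:pix("wrist",cx/2.4,150+cy/2.4,z,s).round(4)
print(f(411,261,.199),f(416,305,.199),f(62,52,.186),f(93,184,.186),f(597,265,.199))
```

```text
[0.6533 0.0427 0.199 ] [0.6438 0.0425 0.199 ] [0.6909 0.1127 0.186 ] [0.6633 0.112  0.186 ] [0.6532 0.0063 0.199 ]
```

Request:
send_rows([
  [0,-0.3,0,0,0],
  [0,-0.6,0,0,0],
  [0,-0.9,0,0,0],
  [0,-1.2,0,0,0],
  [0,-1.5,0,0,0],
  [0,-1.8,0,0,0],
  [0,-2.1,0,0,0],
  [0,-2.4,0,0,0],
  [0,-2.7,0,0,0],
  [0,-3.0,0,0,0],
  [0,-3.3,0,0,0],
  [0,-3.6,0,0,0],
  [0,-3.9,0,0,0],
  [0,-4.2,0,0,0],
  [0,-4.5,0,0,0],
  [0,-4.8,0,0,0],
  [0,-5.1,0,0,0],
  [0,-5.4,0,0,0],
  [0,-5.4,0,0,0],
])

```text
clock: 6.28
position: [0.6379, 0.0448, 0.1838]
ee_rot: [-1.219, 1.194, -1.193]
force: [0.1, -1.5, 0.4]
width: 0.007
```

Run:
```python
from h import *
import cv2
s=arm.observe();print(s['clock'],s['position'],s['force'])
a=imaging.get_image("wrist")
cv2.imwrite("pics/w5.png",a)
cv2.imwrite('pics/c5.png',cv2.resize(a[150:350,0:330],None,fx=2.4,fy=2.4,interpolation=cv2.INTER_CUBIC))
```

```text
6.275 [0.63788929 0.04476407 0.18375493] [ 0.14234834 -1.53512365  0.41720823]
```

View pics/c5.png

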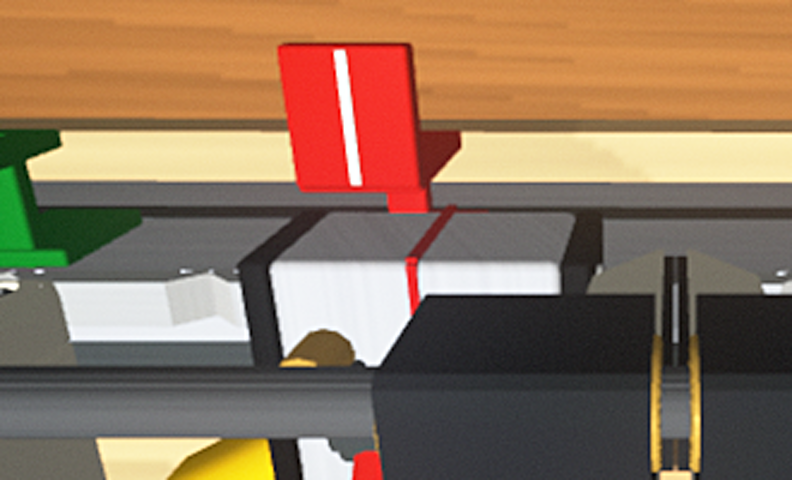

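The stop is still against the finger, about 15 mm short of the marker. I'll slow down.

Request:
send_rows([
  [0,-0.2,0,0,0],
  [0,-0.4,0,0,0],
  [0,-0.5,0,0,0],
  [0,-0.6,0,0,0],
  [0,-0.7,0,0,0],
  [0,-0.8,0,0,0],
  [0,-0.9,0,0,0],
  [0,-0.9,0,0,0],
])

```text
clock: 7.32
position: [0.6375, 0.0537, 0.1837]
ee_rot: [-1.219, 1.194, -1.193]
force: [-0.2, 0.6, 0.3]
width: 0.005
```

Run:
```python
from h import *
import cv2
s=arm.observe();print(s['clock'],s['position'],s['force'])
a=imaging.get_image("wrist")
cv2.imwrite("pics/w6.png",a)
cv2.imwrite('pics/c6.png',cv2.resize(a[150:350,0:330],None,fx=2.4,fy=2.4,interpolation=cv2.INTER_CUBIC))
```

```text
7.325 [0.63754651 0.05366044 0.18365478] [-0.1740951   0.59047603  0.28932214]
```

View pics/c6.png

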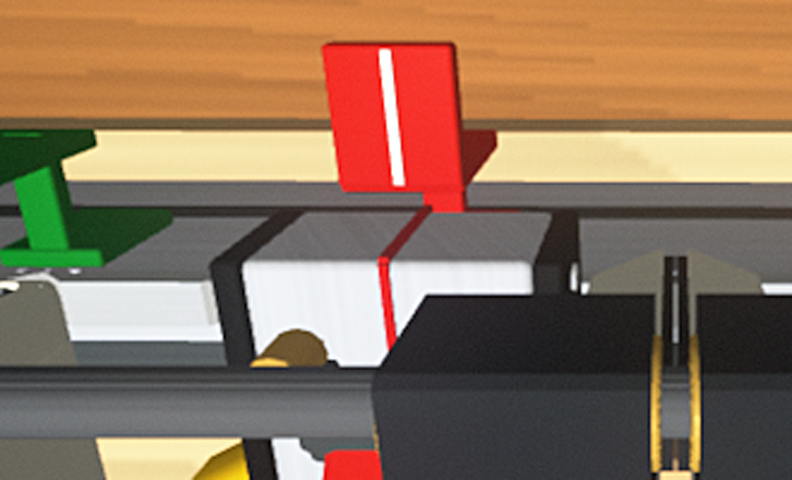

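Run:
```python
from h import *
s=arm.observe()
f=lambda cx,cy,z:pix("wrist",cx/2.4,150+cy/2.4,z,s).round(4)
print(f(383,261,.199),f(391,345,.199),f(384,52,.186),f(399,184,.186))
```

```text
[0.6518 0.1114 0.199 ] [0.6332 0.1114 0.199 ] [0.6908 0.1124 0.186 ] [0.6633 0.1117 0.186 ]
```

Stop line now reads y=0.1114 against the notch's 0.1116, it has moved ahead of the finger and there's no contact force, so it is seated. Next I retreat and go above the lever pad.

Request:
send_rows([
  [0,1.5,0,0,0],
  [0,2,-1,0,0],
  [0,2,-6,0,0],
  [0,2,-11,0,0],
  [0,0,-12,-3,0],
  [0,-3,-12,-6,0],
  [0,-5.8,-12,-7.8,0],
  [0,-5.8,-12,-7.8,0],
  [0,-5.8,-12,-7.8,0],
])

```text
clock: 8.5
position: [0.559, 0.1082, 0.3044]
ee_rot: [-1.218, 1.194, -1.195]
force: [0.3, -0.6, -0.2]
width: 0.002
```

Run:
```python
from h import *
import cv2
s=arm.observe();print(s['clock'],s['position'],s['force'])
a=imaging.get_image("wrist");cv2.imwrite("pics/w7.png",a)
b=imaging.get_image("scene");cv2.imwrite('pics/c7.png',cv2.resize(b[150:280,230:430],None,fx=4,fy=4,interpolation=cv2.INTER_CUBIC))
c=imaging.get_image("side");cv2.imwrite('pics/c8.png',cv2.resize(c[100:240,230:430],None,fx=4,fy=4,interpolation=cv2.INTER_CUBIC))
```

```text
8.5 [0.55901324 0.10820049 0.30439526] [ 0.28103031 -0.63712016 -0.18529162]
```

View pics/w7.png

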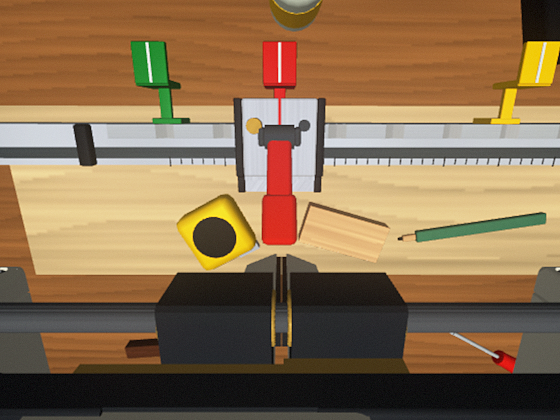

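View pics/c7.png

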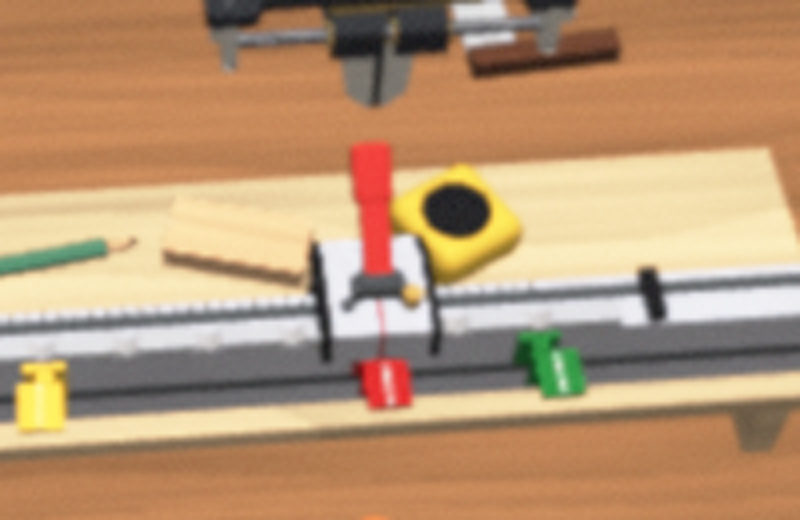

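View pics/c8.png

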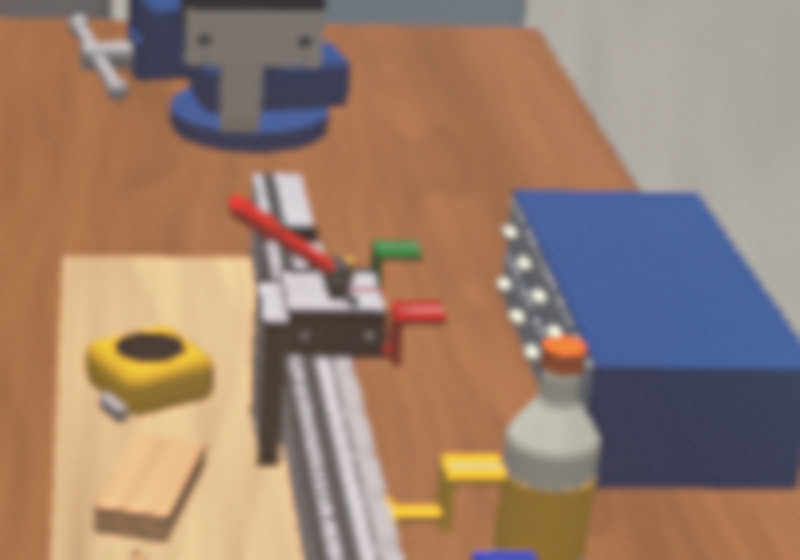

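Stop sits centred on the red marker, the lever is still raised, and the fingertips line up with the pad (pad about (279,220), tips at column 281).

Request:
send_rows([
  [0,-0.1,2,0.5,0],
  [0,-0.1,3.5,0.5,0],
  [0,-0.1,4.2,0.5,0],
  [0,-0.1,4.9,0.5,0],
  [0,-0.1,5.6,0.5,0],
  [0,-0.1,6.3,0.5,0],
  [0,-0.1,7.0,0.5,0],
  [0,-0.1,7.6,0.5,0],
  [0,-0.1,8.2,0.5,0],
  [0,-0.1,8.6,0.5,0],
  [0,-0.1,8.6,0.5,0],
])

```text
clock: 10.02
position: [0.5635, 0.1104, 0.2172]
ee_rot: [-1.219, 1.194, -1.194]
force: [-0.5, -0.1, -0.2]
width: 0.005
```

Request:
send_rows([
  [0,0,0.2,0,0],
  [0,0,0.4,0,0],
  [0,0,0.4,0,0],
])

```text
clock: 10.4
position: [0.5637, 0.1104, 0.2149]
ee_rot: [-1.218, 1.194, -1.194]
force: [-5.4, -0.2, 12.5]
width: 0.007
```

Request:
send_rows([
  [0,0,0.1,0,0],
  [0,0,0.25,0,0],
  [0,0,0.25,0,0],
])

```text
clock: 10.78
position: [0.5637, 0.1105, 0.2143]
ee_rot: [-1.216, 1.193, -1.194]
force: [-11.6, -1.7, 29.7]
width: 0.006
```

Request:
send_rows([
  [0,0,-1,0,0],
  [0,0,-4,0,0],
  [0,0,-9,0,0],
  [0,0,-9,-4,0],
  [0,0,-9,-6,0],
  [0,0,-9,-6,0],
  [0,0,-9,-6,0],
])

```text
clock: 11.65
position: [0.5042, 0.1093, 0.3013]
ee_rot: [-1.218, 1.193, -1.194]
force: [-0.0, -0.4, 0.2]
width: 0.004
```

Run:
```python
from h import *
import cv2
s=arm.observe();print(s['clock'],s['position'],s['force'])
a=imaging.get_image("wrist");cv2.imwrite("pics/w9.png",a)
c=imaging.get_image("side");cv2.imwrite('pics/c9.png',cv2.resize(c[100:240,230:430],None,fx=4,fy=4,interpolation=cv2.INTER_CUBIC))
```

```text
11.65 [0.50420685 0.10927837 0.30128392] [-0.01683293 -0.39125672  0.24904918]
```

View pics/w9.png

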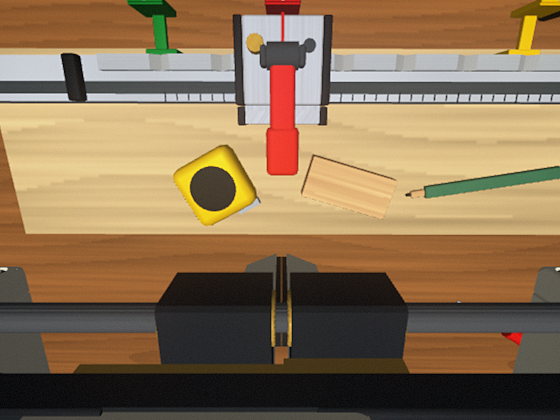

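View pics/c9.png

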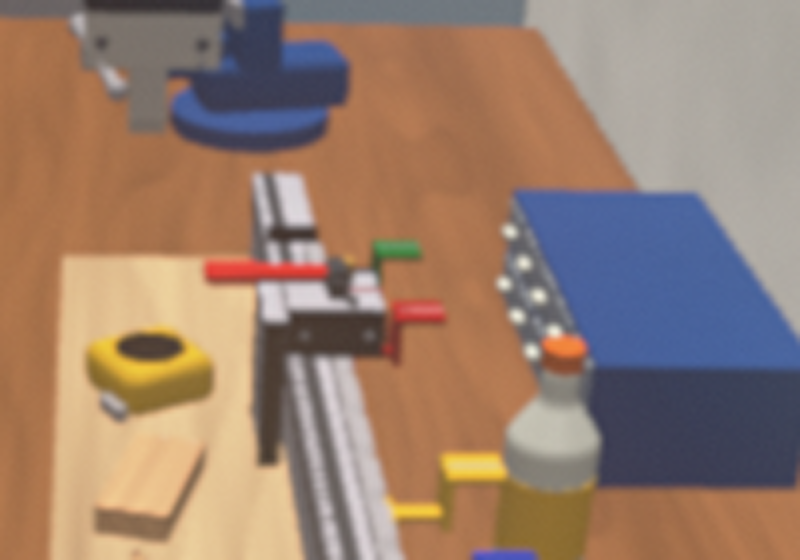

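The lever is flat in the side view, the stop is at the red marker and the bystanders are where they were. I'll check the lever and line positions once more, then hand in.

Run:
```python
from h import *
s=arm.observe()
print("line",pix("wrist",282.5,30,.199,s),"pad end",pix("wrist",283,174,.213,s),s['force'])
arm.sign_off()
```

```text
line [0.64095757 0.11142856 0.199     ] pad end [0.54176059 0.10898242 0.213     ] [0.54013797 0.2127144  0.52656376]
the job is handed in; nothing more can be done
```

I pushed the stop about 77 mm along the fence with the closed fingertips on its saw-end plate, without gripping it. It passed one notch and dropped into the one at the red marker. I then pressed the clamp lever down flat and withdrew the arm. The whole job took about 12 s of the 58 s.

Last checks before handing in:
- **Stop position:** its red line measured y = 0.1114, within 0.2 mm of the expected 0.1116 for the red marker's notch. It jumped ahead of the finger and left no contact force, which fits a seated plunger; I could not read the plunger itself.
- **Lever:** the fingertips stopped at 214–215 mm, the height given for flat, with about 30 N pressing at the end. The side picture shows the lever level. Its end measured x = 0.542, about 5 mm short of the 0.537 I expected; I put that down to a rough pixel reading at an assumed height.
- **Other things on the bench:** the tape measure, offcut, pencil and bottle look unmoved in the pictures. I did not measure them, and the last pictures did not cover the screwdriver, try square or battery fully, though the arm did not go near those.
- **Robot:** it was clear of everything at hand-in, with the force reading close to zero.

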